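# Clamp a heatsink in a bonding press with the small inner knob of its coaxial head

### The job

The heatsink lies on its power module in the tray of the small bonding press: push the tray fully home against its stop, then screw the foot down onto the heatsink by turning only the small inner knob on top of the press clockwise, until the foot clamps it firmly with about 25 N (finger-tight; the module cracks above 40 N), and let go. Do not turn the wider ring round the knob, which sets the depth stop and is already set for this batch, and do not shift the other things on the bench.

Things in the scene. Friction and masses are not known exactly. Their poses are not given: they have to be found in the camera images.
- press: The bonding press, a grey C-frame fixed to the bench. Origin: on the bench straight below the vertical axis of knob, ring and spindle; +x from its open front to its column, +y to its left, z up. Base plate 150 x 112 mm, x = -70 to 80 mm, with tray guides up to 28 mm high along both sides. Column: x = 47 to 79 mm.
- press_arm (a point): Top front edge of the press's arm: 26 mm in front of the spindle axis, 108 mm above the bench. The arm is 48 mm wide, runs back to the column, and spans 86 to 108 mm above the bench; nothing of the press stands higher but ring and knob.
- knob_top (a point): Centre of the inner knob's top face, 144 mm above the bench; does not turn with the knob. Knob: black ribbed cylinder 22 mm across, 18 mm tall (z = 126 to 144 mm), grip it from any side. Clockwise from above lowers the foot 3 mm per rad; self-locking, stays where left. Dry friction 0.15 N m either way; each newton of foot load adds 0.003 N m to the moment (0.225 N m at 25 N while turning).
- ring (a joint): Angle of the outer ring in rad, counter-clockwise from above positive, 0 with its zero mark at the index line; starts within 0.04 of 0 and is to stay there. Knurled light-metal ring round the knob's stem, 46 mm across, 13 mm tall (z = 111 to 124 mm; top 2 mm below the knob's underside, 20 mm below its top). Sets the head's depth stop; held only by a light friction of 0.012 N m.
- barrel (a point): Lower end of the spindle barrel under the arm, 78 mm above the bench, on the spindle axis. Below it hangs the spring-loaded foot, a rubber-faced plate 24 x 38 x 8 mm. Its height is not known: it starts 3 to 8.5 mm above the heatsink's top, different each time, and there is no scale, so the touch must be felt at the knob. From the touch on, each further rad of the knob adds about 40 N.
- tray (a joint): The tray's slide in m: 0 pulled out, 0.055 fully home against its stop; moves along the press's +x with about 1.5 N of friction. The tray is an aluminium plate 142 x 72 x 7 mm, top face 20.5 mm above the bench; on it a black power module (40 x 56 x 8 mm), eight dowel pins 4.4 mm thick round the heatsink, and the pull knob.
- tray_handle (a point): Centre of the top face of the tray's pull knob: an upright black post 16 mm across, standing 32 mm above the tray (z = 20.5 to 52.5 mm), 95 mm in front of (press's -x of) the nest's centre. Moves with the tray.
- nest (a point): Centre of the nest: top face of the power module in the tray, 28.5 mm above the bench. Moves with the tray; lies on the spindle axis when the tray is home. Axes as the press's.
- heatsink: The heatsink: bare metal, eight upright fins, 30 x 45 x 23 mm (x, y, z), 45 g, loose, lying on the module between the dowels with about 1.5 mm of play. Origin: centre of its underside; its top is 51.5 mm above the bench.
- syringe1: Bystander: a paste syringe with a cap, 27 x 124 x 27 mm, lying to the left of the press.
- relay: Bystander: a small box-shaped relay, 12 x 28 x 15 mm, front left of the press.
- terminal_block: Bystander: a four-way screw terminal block, 22 x 36 x 17 mm, close to the left of the press.
- tweezers1: Bystander: dark tweezers, 13 x 126 x 10 mm, lying front left of the press.
- paste_jar1: Bystander: a round jar with a flat white lid, 45 mm across, 37 mm tall, behind the press on its left.
- board_a: Bystander: a small circuit board, 50 x 70 x 9 mm, lying near the front edge of the bench.

How it is judged:
By the outcome, as a careful person would: the job done as asked, in the order asked, and still so for the second after the job is handed in, with the robot touching nothing.
It also fails if it takes over 64 s, if anything falls off the work surface, if the arm or the gripper's body presses on something with over 40 N, if the wrist force passes 120 N, or if a joint passes its speed limit or range.

### The arm

A 6-joint arm with a two-finger parallel gripper is mounted at the origin on a cart in front of the work surface, level with it; the furniture and walls round the work are solid. World frame = base frame: x ahead of the robot, y to its left, z up, the work surface at z = 0. Lengths are in m, angles in rad, forces in N, time in s.
With the tool pointing down it reaches from about 0.3 to 0.875 m from the base axis. Payload 6.4 kg.
Tool frame: the origin (TCP) lies at the very end of the fingers, on their centre line; the grasp point (between the pads) lies manip.pinch_z behind it (manip.pinch_z is the distance from the TCP to the grasp point, in m); z points along the fingers, y is the line along which they close (so a half turn about z gives the same grasp; the last joint's range is limited). The gripper opens to 85 mm and grips with 20 to 120 N. Pads are 22 mm wide; open, the fingers measure 114 mm over their backs; the gripper's body (76 mm by 85 mm) begins 54 mm behind the grasp point. The pads swing forward as they close: fully open they stand 13 mm farther back than shut.
Start: joints at [-1.359, 0.181, 1.607, -0, 1.354, -0.206], TCP at [0.233, -0.526, 0.231] pointing down, gripper open.
Joint ranges: [-2.99, 2.99], [-0.89, 2.07], [0.3, 2.58], [-1.14, 4.28], [0, 2.63], [-3.12, 3.12]. Speed limits (rad/s): [2.57, 2.57, 3.01, 3.14, 3.14, 3.14].

### API

Orientations are given as a unit quaternion [x, y, z, w].
In Python, from plant import manip gives the robot as it stands.
- The arm moves only by the tool step_arm, never from a script. Its argument "moves" is a list of rows, each a list of 7 numbers: the shift along the tool's x, y, z in cm, then the turn, a rotation vector about the tool's x, y, z in degrees, then the closure in counts, from 0 (fully open) to 255 (shut). In form: [[tx, ty, tz, ax, ay, az, jaw], ...]. A call has exactly 5 rows; each row shifts and turns the commanded pose from where the row before left it, along the tool's axes as they then stand; what a row does not reach is not made up. A row lasts 1/8 s, in which the tool goes at most 62.5 mm and 10.7 degrees, less where a joint would pass 70% of its speed; a pose out of reach is approached as far as the arm can. A call with a gripper value outside its range is refused whole. The fingers move at their own pace and stop on an object; the grip force is fixed at half the most. Time passes only in rows, so rows that do not move let the fingers close, or fill a call up. It gives the time, the measured TCP pose, the force, the opening and the grip force at its end, in the units of the state.
- manip.sense(): the state, without advancing time (a new reading comes with each control period).
- manip.get_image(name): name is "side" or "top"; returns (picture, depth): 384x512x3 uint8, red, green, blue; 384x512 float32, m along the optical axis (not along the pixel's ray), 0 where there is no reading.
- manip.calibration(name): a dict with "intrinsics" (3x3 intrinsics, pixels), "distortion" ([k1, k2, p1, p2, k3] as OpenCV has them; the pictures are not rectified), "rvec" (rotation vector, rad) and "tvec" (3), from world to camera coordinates, as OpenCV has them. Camera axes: x right, y down, z forward; pixel columns grow to the right and rows downward; lengths in m; the calibration is good to about 2 mm. A picture is of the moment at which its call begins. calibration takes no time and is no camera call.
- manip.close_job(): hands the job in; it is judged then, once.
Trained networks look in the newest picture that a camera, given by its name, has taken for a name from the list of things; names that differ only in an ending like _2 or _b are one class to them, and where a whole thing is asked for, a point or a joint stands for the part that bears it (a point fixed in the world has none). Each returns a list of dicts, best first, with "score" (0 to 1); they miss things now and then, are a little off and sometimes report something else, mostly with a low value. They report only what shows in the picture. A call takes as long as a camera call.
- manip.find_in(label, camera): "box" ([left, top, width, height] in pixels, round what is visible of it).
- manip.masks_of(label, camera): "region" (384x512 bool, what is visible of it) and "box" ([left, top, width, height] in pixels, round what is visible of it).
- manip.pinpoint(label, camera): "at" ([column, row] in pixels: a listed point, or the origin of a listed thing).
The state is a dict: "t": time; "joint_positions": joint angles; "joint_velocities": joint speeds; "tau": joint torques, N m; "position": TCP position; "tool_rot": TCP orientation; "ft_force": force on the tool from outside, world axes, zero at the start; "ft_torque": the same for the moment, N m; "opening": finger opening in m; "gripper_force": force on a finger pad.
Only numpy, scipy, OpenCV 4.12 (cv2) and the standard library are available. Lean on these libraries where they do the work, as an engineer would, in place of code of your own. Each camera call takes 0.05 s, during which the arm holds its last target. There are 200 camera calls.

## Working session

There is one attempt and no reset: what is moved stays moved. The work goes in short steps, Python scripts to look and compute and a tool call to move; the robot and the scene stay as the last step left them, time stands still between calls to the robot, and variables do not carry over. Pictures are saved under pics/ and viewed, at most 10 in all, crops included, and the job is handed in when it is done.

Besides the shell and the picture viewer there is one more tool, called after "Emit:" as name([rows], argument=value, ...), one row to a line, values as JSON. step_arm: Moves the arm, as the interface text tells. Its arguments: {"type":"object","properties":{"moves":{"type":"array"}},"required":["moves"]}

```bash
ls; mkdir -p pics; cat > h.py <<'E'
import numpy as np, cv2
from plant import manip
from scipy.spatial.transform import Rotation as R
def shot(n,f=None):
    im,d=manip.get_image(n)
    if f: cv2.imwrite('pics/'+f,im[:,:,::-1])
    return im,d
def cal(n):
    c=manip.calibration(n);return np.array(c['intrinsics']),np.array(c['distortion']),cv2.Rodrigues(np.array(c['rvec'],float))[0],np.array(c['tvec'],float).ravel()
def atz(n,px,z):
    K,D,Rm,t=cal(n);u=cv2.undistortPoints(np.array([[px]],float),K,D)[0,0]
    ray=Rm.T@np.array([u[0],u[1],1]);o=-Rm.T@t
    return o+ray*(z-o[2])/ray[2]
def proj(n,P):
    K,D,Rm,t=cal(n);return cv2.projectPoints(np.array(P,float).reshape(-1,3),cv2.Rodrigues(Rm)[0],t,K,D)[0][:,0]
E
python3 - <<'E'
from h import *
for n in('top','side'):
    shot(n,n+'0.png')
    K,D,Rm,t=cal(n);print(n,'cam at',-Rm.T@t,K[0,0])
    for l,z in(('knob_top',.144),('press_arm',.108),('tray_handle',.0525),('nest',.0285),('barrel',.078),('press',0),('heatsink',.0285)):
        for r in manip.pinpoint(l,n)[:2]: print(l,r['score'],np.round(r['at'],1),np.round(atz(n,r['at'],z),4))
s=manip.sense();print(s,manip.pinch_z)
E
```

```text
pics
top cam at [0.29593546 0.39796167 0.9476404 ] 368.9259421478224
knob_top 0.73 [252.5 137.2] [0.5486 0.4117 0.144 ]
press_arm 0.72 [257.1 148.4] [0.5329 0.4009 0.108 ]
tray_handle 0.7 [273.7 203. ] [0.4116 0.3574 0.0525]
tray_handle 0.52 [210.4 179.7] [0.466  0.5145 0.0525]
nest 0.7 [260.4 169.8] [0.4992 0.3915 0.0285]
barrel 0.37 [206.4 135.1] [0.5719 0.5258 0.078 ]
barrel 0.22 [242.3 200.7] [0.4121 0.4332 0.078 ]
press 0.98 [253.8 155. ] [0.5451 0.4096 0.    ]
side cam at [0.03781043 1.09488783 0.4733301 ] 442.3228874271906
knob_top 0.63 [180.5 157.2] [0.5585 0.4161 0.144 ]
knob_top 0.47 [131.5 238.9] [0.431  0.7057 0.144 ]
press_arm 0.61 [199.1 175.2] [0.5214 0.4061 0.108 ]
tray_handle 0.61 [252.7 198.8] [0.4255 0.3499 0.0525]
tray_handle 0.28 [230.3 237.7] [0.3876 0.5081 0.0525]
nest 0.9 [212.7 205.4] [0.5086 0.3782 0.0285]
nest 0.19 [199.7 175.7] [0.6236 0.258  0.0285]
barrel 0.73 [181.6 186.3] [0.5604 0.4162 0.078 ]
press 0.83 [187.8 217.8] [0.5548 0.4088 0.    ]
heatsink 0.78 [211.8 211.3] [0.4957 0.4021 0.0285]
{'t': 0.8, 'joint_positions': array([-1.35929580e+00,  1.80769504e-01,  1.60695952e+00, -7.54035551e-06,
        1.35377313e+00, -2.06312219e-01]), 'joint_velocities': array([ 0.00017207, -0.00018712,  0.00080203,  0.00212212,  0.0001808 ,
       -0.00181908]), 'tau': array([-8.44590741e-04, -4.44796157e+01, -3.51662743e+01, -2.15739028e-04,
        5.84353711e-04,  1.00935026e-05]), 'position': array([ 0.23333031, -0.52557909,  0.23132522]), 'tool_rot': array([ 9.78258138e-01,  2.07390966e-01, -3.56437821e-06,  4.52596550e-05]), 'ft_force': array([ 0.30829805,  0.63133768, -0.2559269 ]), 'ft_torque': array([-0.01975047, -0.00576864,  0.05591091]), 'gripper_force': 0.0, 'opening': 0.08541793628546451} 0.0187
```

```bash
python3 - <<'E'
import cv2,numpy as np
a=cv2.imread('pics/top0.png')[90:290,130:400];b=cv2.imread('pics/side0.png')[120:290,90:320]
a=cv2.resize(a,(800,593),interpolation=cv2.INTER_CUBIC)
b=cv2.resize(b,(800,591),interpolation=cv2.INTER_CUBIC)
cv2.imwrite('pics/a.png',a);cv2.imwrite('pics/b.png',b)
E
```

```text
(no output)
```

View pics/a.png

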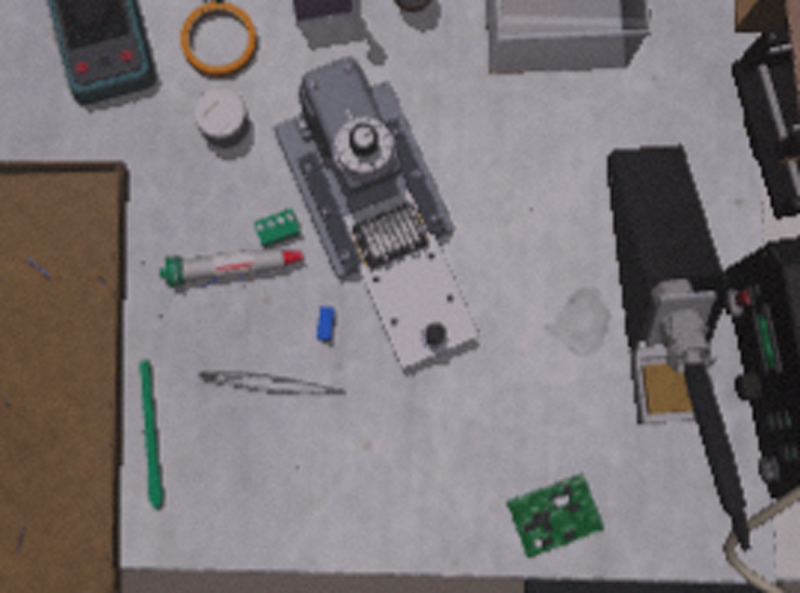

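View pics/b.png

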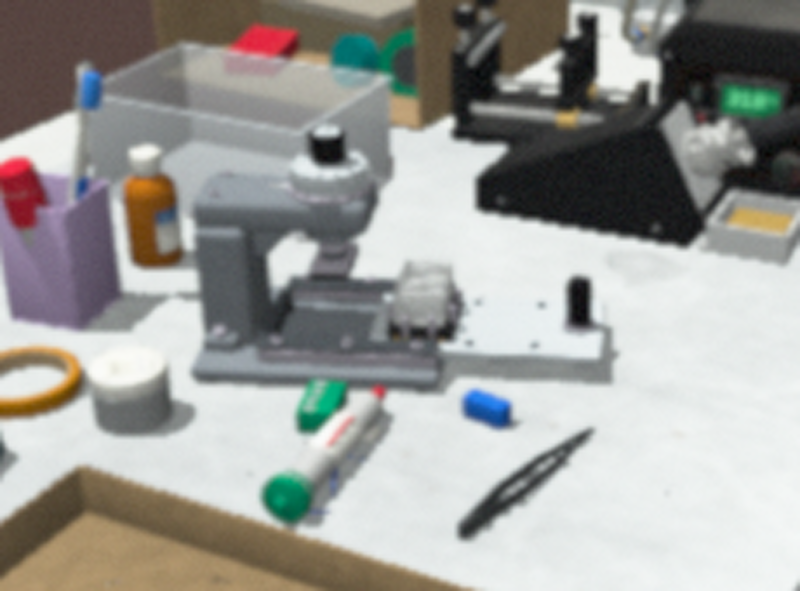

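The top view shows the knob at full-frame pixel (252,137) and the pull post at about (276,203), with the tray pulled out and the heatsink in its nest. The side view agrees. I'll fit the press pose to all the detections and check how high the obstacles along the route are.

```bash
cat > fit.py <<'E'
from h import *
from scipy.optimize import least_squares
P={'knob_top':(0,0,.144),'press_arm':(-.026,0,.108),'tray_handle':(-.15,0,.0525),'nest':(-.055,0,.0285),'barrel':(0,0,.078),'press':(0,0,0)}
if __name__=='__main__':
    obs=[]
    for n in('top','side'):
        im,d=shot(n); np.savez(n+'0.npz',im=im,d=d)
        for l in P:
            if (n,l)==('top','barrel'):continue
            r=manip.pinpoint(l,n)
            if r and r[0]['score']>.4: obs.append((n,l,r[0]['at']))
    def f(p):
        c,s=np.cos(p[2]),np.sin(p[2]);o=[]
        for n,l,a in obs:
            x,y,z=P[l];o.append(proj(n,[p[0]+c*x-s*y,p[1]+s*x+c*y,z])[0]-a)
        return np.ravel(o)
    r=least_squares(f,[.553,.414,.4],loss='soft_l1');print(r.x)
    for o,e in zip(obs,f(r.x).reshape(-1,2)):print(o[:2],np.round(e,1))
    # heights from top depth
    d=np.load('top0.npz')['d'];K,D,Rm,t=cal('top')
    v,u=np.mgrid[0:384,0:512];q=cv2.undistortPoints(np.stack([u,v],-1).reshape(-1,1,2).astype(float),K,D)[:,0]
    X=(np.c_[q,np.ones(len(q))]*d.reshape(-1,1)-t)@Rm;X=X[d.ravel()>0]
    for x0 in np.arange(.1,.75,.1):
        print(round(x0,1),[ (lambda m: round(float(X[m,2].max()),2) if m.any() else None)((abs(X[:,0]-x0-.05)<.05)&(abs(X[:,1]-y0-.05)<.05)) for y0 in np.arange(-.6,.7,.1)])
E
python3 fit.py
```

```text
[0.55222756 0.40886093 0.43084221]
('top', 'knob_top') [-1.9 -1.8]
('top', 'press_arm') [2.5 0.5]
('top', 'tray_handle') [-0.4 -3.3]
('top', 'nest') [1.1 1.4]
('top', 'press') [-0.8 -0.6]
('side', 'knob_top') [ 3.1 -1.5]
('side', 'press_arm') [-0.1 -1.8]
('side', 'tray_handle') [3.4 2.4]
('side', 'nest') [ 0.2 -0.4]
('side', 'barrel') [-1.4  0.9]
('side', 'press') [-0.3  1.4]
0.1 [None, None, -0.74, -0.45, -0.3, 0.02, 0.47, 0.37, -0.74, -0.74, -0.74, -0.74, 0.04]
0.2 [-0.48, None, None, 0.0, 0.13, 0.35, 0.5, 0.48, 0.01, 0.01, 0.01, 0.01, 0.04]
0.3 [-0.46, None, None, 0.0, 0.19, 0.19, 0.18, 0.14, 0.01, 0.02, 0.01, 0.01, 0.04]
0.4 [-0.45, None, None, 0.0, 0.19, 0.19, 0.19, 0.1, 0.01, 0.06, 0.05, 0.03, 0.04]
0.5 [-0.45, None, None, 0.03, 0.19, 0.17, 0.16, 0.07, 0.01, 0.13, 0.15, 0.04, 0.04]
0.6 [-0.43, None, None, None, 0.16, 0.16, 0.16, 0.09, 0.09, 0.09, 0.11, 0.04, 0.05]
0.7 [-0.42, None, None, None, 0.16, 0.16, 0.16, 0.16, 0.01, 0.09, 0.16, 0.03, 0.05]
```

```bash
python3 - <<'E'
from h import *
for n,c in(('top',(252.5,137)),('top',(276.5,203)),('side',(184,161)),('side',(256,206))):
    im=np.load(n+'0.npz')['im'];d=np.load(n+'0.npz')['d']
    x,y=map(int,c);g=im[y-9:y+10,x-9:x+10].max(2)
    print(n,c);print(g[:, :])
E
```

```text
top (252.5, 137)
[[114 119 115 121 132 126 116 116 114 111 111 112 111  95  89  97 119 118
  115]
 [118 115 115 117 129 148 113 131 127 136 138 132 114 104  83  93 121 118
  117]
 [115 116 116 115 128 144 133 159 157 163 149 127 153 148 128  79  95 113
   93]
 [118 117 118 127 149 160 156 139 117 112 123 135 168 169 154 125  96  82
   72]
 [117 118 124 160 165 161 134  78  72  87  82  86 105 128 140 126 136  72
   66]
 [115 126 144 142 145 127  81 106 145 150 147 130  82  97 155 154 163 131
   79]
 [119 138 164 159 142  75  84 158 165 166 164 138  89  73 133 169 167 158
  107]
 [135 159 170 168 148  56 102 167 168 162 118 126 130  56  96 167 158 129
  128]
 [149 169 170 169 147  54 103 171 169 165 148 158 151  62  91 166 147 156
  153]
 [156 150 167 166 146  44  87 151 168 166 168 163 129  53  85 163 159 169
  162]
 [159 162 168 168 143  45  54 107 152 168 157 118  77  45  88 170 168 170
  163]
 [136 167 170 170 153  67  34  56  84  97  97  68  35  33  69 135 163 147
  138]
 [134 168 162 153 163 127  32  39  40  38  36  41  36  40  76 121 167 162
  147]
 [135 139 138 162 168 152  74 
[... 4425 characters left out ...]
  49  23  19  22  30 110 201 235 236 227 228
  235]
 [227 239 240 239 233 196 112  50  26  21  25  29 108 202 235 236 223 226
  233]
 [238 240 239 239 234 195 115  50  23  19  20  29 109 203 237 237 222 224
  233]
 [241 240 240 241 233 190 114  50  21  11  21  29 108 200 236 238 223 222
  231]
 [239 240 240 240 230 185 110  47  27  23  26  33  97 182 227 234 221 222
  231]
 [240 240 240 238 224 177 109  55  41  32  28  35  78 143 197 218 214 219
  229]
 [239 239 241 238 220 177 129  95  76  63  63  66  86 119 150 169 178 196
  215]
 [240 240 240 237 221 189 160 143 127 117 113 115 123 134 150 154 151 154
  175]
 [239 239 241 237 230 210 188 179 176 170 165 170 181 190 194 192 163 138
  159]]
```

Emit:
step_arm([
  [0,0,-4,0,0,-10,0],
  [2,-4,-4,0,0,-10,0],
  [2,-5,0,0,0,-10,0],
  [0,-5,0,0,0,-10,0],
  [0,0,0,0,0,0,0],
])

```text
t: 2.08
position: [0.1657, -0.4004, 0.3117]
tool_rot: [0.848, 0.529, -0.0, 0.0]
ft_force: [-0.3, -0.2, -0.8]
opening: 0.0852
gripper_force: 0.0
```

```bash
python3 - <<'E'
from h import *
from scipy.optimize import least_squares
for l,z,a,b in(('knob',.144,(252.3,135.8),(183.7,157.4)),('handle',.0525,(276.7,202.3),(256.3,200.7))):
    print(l,atz('top',a,z),atz('side',b,z))
    r=least_squares(lambda p:np.r_[proj('top',[*p[:2],z])[0]-a,proj('side',[*p[:2],z])[0]-b],[.5,.4]);print(r.x,r.fun)
s=manip.sense();print(s['position'],s['joint_positions'])
E
```

```text
knob [0.55187381 0.41227145 0.144     ] [0.55211464 0.41383944 0.144     ]
[0.55230494 0.41276478] [-0.21324454 -0.18846451  0.23434323 -0.18357461]
handle [0.41353928 0.3500485  0.0525    ] [0.41466314 0.35412237 0.0525    ]
[0.41469681 0.35137727] [-0.53639988 -0.48178849  0.58460568 -0.51692744]
[ 0.16565449 -0.40041995  0.31166367] [-1.45351526e+00 -2.13666996e-01  1.83439357e+00 -4.31966179e-04
  1.51967632e+00 -9.98693335e-01]
```

```bash
cat > plan.py <<'E'
from h import *
import sys,json
def plan(goal,yaw,n,jaw,polar=False,pos=None,y0=None,dp=1):
    s=manip.sense();p=s['position'].copy() if pos is None else np.array(pos);M=R.from_quat(s['tool_rot']).as_matrix()
    if y0 is None: y0=np.degrees(np.arctan2(M[1,0],M[0,0]))
    goal=np.array(goal);dy=(yaw-y0+180)%360-180;rows=[];st=p.copy();y=y0
    for i in range(1,n+1):
        f=i/n
        if polar:
            r0,r1=np.hypot(*st[:2]),np.hypot(*goal[:2]);a0,a1=np.arctan2(st[1],st[0]),np.arctan2(goal[1],goal[0])
            r=r0+f*(r1-r0);a=a0+f*(a1-a0);w=np.array([r*np.cos(a),r*np.sin(a),st[2]+f*(goal[2]-st[2])])
        else: w=st+f*(goal-st)
        c,q=np.cos(np.radians(y)),np.sin(np.radians(y));T=np.array([[c,q,0],[q,-c,0],[0,0,-1]])
        t=np.round(T.T@(w-p)*100,dp);az=round(-(y0+f*dy-y),0)
        p=p+T@t/100;y-=az;rows.append([*map(float,t),0,0,az,jaw])
    for k in range(0,n,5):print(json.dumps(rows[k:k+5]))
    print('end',p,y)
E
python3 - <<'E'
from plan import *
plan([.4147,.3514,.20],204,20,0,True)
E
```

```text
[[2.9, 3.0, 0.6, 0, 0, -7.0, 0], [2.8, 3.1, 0.5, 0, 0, -7.0, 0], [2.7, 3.2, 0.6, 0, 0, -7.0, 0], [2.7, 3.4, 0.5, 0, 0, -7.0, 0], [2.7, 3.4, 0.6, 0, 0, -7.0, 0]]
[[2.5, 3.6, 0.5, 0, 0, -7.0, 0], [2.6, 3.6, 0.6, 0, 0, -7.0, 0], [2.4, 3.8, 0.6, 0, 0, -7.0, 0], [2.4, 3.9, 0.5, 0, 0, -7.0, 0], [2.3, 4.0, 0.6, 0, 0, -7.0, 0]]
[[2.2, 4.1, 0.5, 0, 0, -7.0, 0], [2.1, 4.2, 0.6, 0, 0, -7.0, 0], [2.0, 4.3, 0.6, 0, 0, -7.0, 0], [2.0, 4.4, 0.5, 0, 0, -7.0, 0], [1.8, 4.5, 0.6, 0, 0, -7.0, 0]]
[[1.8, 4.6, 0.5, 0, 0, -7.0, 0], [1.6, 4.6, 0.6, 0, 0, -7.0, 0], [1.5, 4.8, 0.5, 0, 0, -7.0, 0], [1.4, 4.9, 0.6, 0, 0, -7.0, 0], [1.3, 4.9, 0.6, 0, 0, -7.0, 0]]
end [0.41447389 0.35093179 0.19966367] 203.94186351801892
```

Emit:
step_arm([
  [2.9,3.0,0,0,0,-7,0],
  [2.8,3.1,0,0,0,-7,0],
  [2.7,3.2,0,0,0,-7,0],
  [2.7,3.4,0,0,0,-7,0],
  [2.7,3.4,0,0,0,-7,0],
])

```text
t: 2.7
position: [0.3531, -0.3005, 0.3113]
tool_rot: [0.649, 0.761, 0.0, 0.0]
ft_force: [1.2, -0.9, -0.5]
opening: 0.0853
gripper_force: 0.0
```

Emit:
step_arm([
  [2.5,3.6,0,0,0,-7,0],
  [2.6,3.6,0,0,0,-7,0],
  [2.4,3.8,0,0,0,-7,0],
  [2.4,3.9,0,0,0,-7,0],
  [2.3,4.0,0,0,0,-7,0],
])

```text
t: 3.32
position: [0.4775, -0.1148, 0.3112]
tool_rot: [0.39, 0.921, 0.0, 0.0]
ft_force: [0.3, 1.0, 0.7]
opening: 0.0854
gripper_force: 0.0
```

Emit:
step_arm([
  [2.2,4.1,0,0,0,-7,0],
  [2.1,4.2,0,0,0,-7,0],
  [2.0,4.3,0,0,0,-7,0],
  [2.0,4.4,0,0,0,-7,0],
  [1.8,4.5,0,0,0,-7,0],
])

```text
t: 3.95
position: [0.5044, 0.1197, 0.3112]
tool_rot: [0.095, 0.995, 0.0, 0.0]
ft_force: [1.0, 0.0, 0.4]
opening: 0.086
gripper_force: 0.0
```

Emit:
step_arm([
  [1.8,4.6,2,0,0,-7,60],
  [1.6,4.6,2.5,0,0,-7,60],
  [1.5,4.8,2.5,0,0,-7,60],
  [1.4,4.9,2.5,0,0,-7,60],
  [1.3,4.9,2.5,0,0,-7,60],
])

```text
t: 4.58
position: [0.4155, 0.3517, 0.1903]
tool_rot: [-0.208, 0.978, 0.0, 0.0]
ft_force: [0.5, 0.2, -0.5]
opening: 0.0653
gripper_force: 0.0
```

```bash
python3 - <<'E'
from plan import *
s=manip.sense();print(s['position'],s['joint_positions'],s['opening'],s['ft_torque'])
plan([.4147,.3514,.09],204,5,60)
E
```

```text
[0.41549862 0.3516922  0.19031543] [ 4.84111399e-01  1.52905158e-01  1.72551040e+00  3.18031694e-04
  1.26243413e+00 -1.50682265e+00] 0.06531863053204032 [ 0.0559883  -0.00545333 -0.03374348]
[[0.0, 0.0, 2.0, 0, 0, 0.0, 60], [0.0, 0.0, 2.0, 0, 0, 0.0, 60], [0.1, 0.0, 2.0, 0, 0, 0.0, 60], [-0.0, 0.0, 2.0, 0, 0, 0.0, 60], [-0.0, 0.0, 2.0, 0, 0, 0.0, 60]]
end [0.41458554 0.3512844  0.09031543] -155.93341253003513
```

Emit:
step_arm([
  [0,0,4,0,0,0,60],
  [0,0,4,0,0,0,60],
  [0.1,0,3.5,0,0,0,60],
  [0,0,2.5,0,0,0,60],
  [0,0,2,0,0,0,60],
])

```text
t: 5.2
position: [0.4147, 0.3495, 0.0296]
tool_rot: [-0.207, 0.978, -0.0, -0.001]
ft_force: [-0.4, 1.3, -0.2]
opening: 0.065
gripper_force: 0.0
```

```bash
python3 - <<'E'
from h import *
s=manip.sense();print(s['position'],s['ft_force'])
a,_=shot('top');b,_=shot('side')
o=[cv2.resize(i[y:y+60,x:x+80,::-1],(400,300),interpolation=cv2.INTER_CUBIC) for i,x,y in((a,230,165),(b,215,165))]
cv2.imwrite('pics/c.png',np.hstack(o))
E
```

```text
[0.41472364 0.34950758 0.02955765] [-0.44462866  1.29057182 -0.19703653]
```

View pics/c.png

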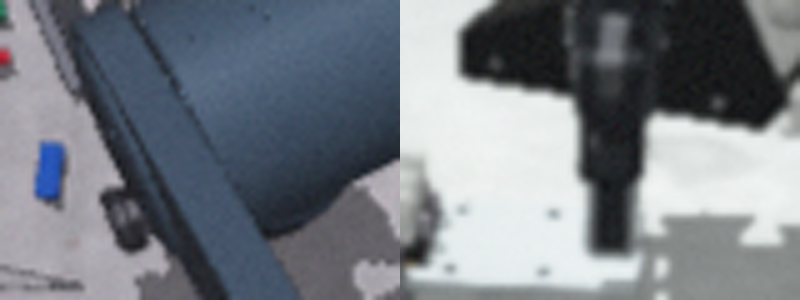

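Side crop: the finger stands level with the post at about (257,203), just above the tray, so I'll close on it.

Emit:
step_arm([
  [0,0,0,0,0,0,150],
  [0,0,0,0,0,0,190],
  [0,0,0,0,0,0,230],
  [0,0,0,0,0,0,255],
  [0,0,0,0,0,0,255],
])

```text
t: 5.92
position: [0.415, 0.3511, 0.0327]
tool_rot: [-0.207, 0.978, 0.002, 0.001]
ft_force: [-3.1, 7.7, 2.6]
opening: 0.0138
gripper_force: 58.5
```

Emit:
step_arm([
  [-0.4,0,0,0,0,0,255],
  [-0.8,0,0,0,0,0,255],
  [-0.8,0,0,0,0,0,255],
  [-0.8,0,0,0,0,0,255],
  [-0.8,0,0,0,0,0,255],
])

```text
t: 6.55
position: [0.4475, 0.3658, 0.0327]
tool_rot: [-0.207, 0.978, 0.002, 0.0]
ft_force: [-5.6, 7.2, 4.4]
opening: 0.0138
gripper_force: 58.7
```

Emit:
step_arm([
  [-0.6,0,0,0,0,0,255],
  [-0.5,0,0,0,0,0,255],
  [-0.2,0,0,0,0,0,255],
  [-0.1,0,0,0,0,0,255],
  [-0.1,0,0,0,0,0,255],
])

```text
t: 7.18
position: [0.461, 0.3719, 0.0326]
tool_rot: [-0.207, 0.978, 0.002, 0.0]
ft_force: [-4.2, 7.4, 3.4]
opening: 0.0136
gripper_force: 58.7
```

Emit:
step_arm([
  [-0.1,0,0,0,0,0,255],
  [-0.1,0,0,0,0,0,255],
  [-0.1,0,0,0,0,0,255],
  [-0.1,0,0,0,0,0,255],
  [-0.1,0,0,0,0,0,255],
])

```text
t: 7.8
position: [0.4651, 0.3738, 0.0326]
tool_rot: [-0.207, 0.978, 0.002, -0.0]
ft_force: [-7.5, 5.8, 7.0]
opening: 0.0135
gripper_force: 58.9
```

Emit:
step_arm([
  [-0.1,0,0,0,0,0,255],
  [-0.1,0,0,0,0,0,255],
  [0,0,0,0,0,0,255],
  [0,0,0,0,0,0,255],
  [0,0,0,0,0,0,255],
])

```text
t: 8.43
position: [0.4651, 0.3738, 0.0326]
tool_rot: [-0.207, 0.978, 0.001, -0.002]
ft_force: [-13.2, 1.6, 12.7]
opening: 0.0136
gripper_force: 59.7
```

Emit:
step_arm([
  [0.1,0,0,0,0,0,200],
  [0,0,0,0,0,0,120],
  [0,0,0,0,0,0,60],
  [0,0,0,0,0,0,60],
  [0,0,-3,0,0,0,60],
])

```text
t: 9.05
position: [0.4651, 0.3708, 0.059]
tool_rot: [-0.207, 0.978, -0.001, -0.003]
ft_force: [0.5, -0.7, 0.7]
opening: 0.0651
gripper_force: 0.0
```

Emit:
step_arm([
  [0,0,-4,0,0,0,60],
  [0,0,-5,0,0,0,60],
  [0,0,-5,0,0,0,60],
  [0,0,-2,0,0,0,60],
  [0,0,0,0,0,0,60],
])

```text
t: 9.68
position: [0.4682, 0.3726, 0.2234]
tool_rot: [-0.207, 0.978, 0.001, 0.002]
ft_force: [0.0, -0.5, 0.8]
opening: 0.0655
gripper_force: 0.0
```

```bash
python3 - <<'E'
from plan import *
s=manip.sense();print(s['position'],s['joint_positions'],s['opening'],s['ft_force'],s['ft_torque'])
b,_=shot('side','side1.png')
cv2.imwrite('pics/d.png',cv2.resize(b[130:250,120:280,::-1],(800,600),interpolation=cv2.INTER_CUBIC))
for l in('nest','tray_handle','heatsink','barrel'):
    for r in manip.pinpoint(l,'side')[:1]:print(l,r)
print(proj('side',[[.5523,.4128,.0285],[.4655,.3741,.0525],[.5523,.4128,.078]]))
plan([.5523,.4128,.21],204,4,60)
E
```

```text
[0.46819833 0.37261812 0.22341795] [ 4.74085737e-01  2.35880586e-01  1.55788076e+00 -7.11071231e-05
  1.34342448e+00 -1.51419696e+00] 0.06545607705677325 [ 0.04257924 -0.50403284  0.75610598] [-0.04292901 -0.03419506 -0.05926222]
nest {'at': [188.2, 207.5], 'score': 0.7}
tray_handle {'at': [226.9, 196.7], 'score': 0.81}
barrel {'at': [185.5, 187.3], 'score': 0.61}
[[186.94881546 207.30336217]
 [230.65518456 199.13482285]
 [185.69157332 186.50579029]]
[[-2.4, 0.1, 0.2, 0, 0, -0.0, 60], [-2.4, 0.0, 0.3, 0, 0, -0.0, 60], [-2.4, 0.1, 0.2, 0, 0, -0.0, 60], [-2.3, 0.1, 0.2, 0, 0, -0.0, 60]]
end [0.55171584 0.41293712 0.21028508] -156.0706655081462
```

View pics/d.png

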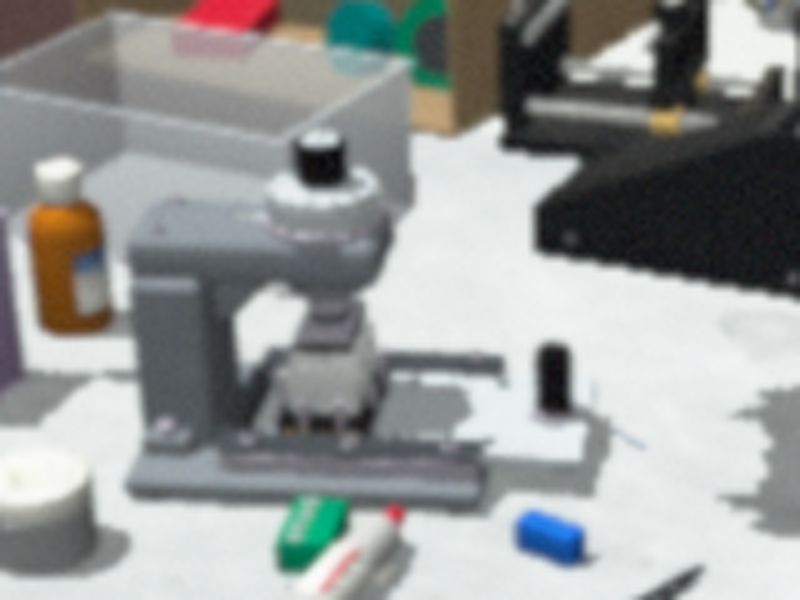

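Crop d shows the tray home: the post is at full-frame pixel (230.6,199.6), and home predicts (230.7,199.1). The heatsink sits under the foot. Next, over the knob.

Emit:
step_arm([
  [-2.4,0.1,0.3,0,0,0,60],
  [-2.4,0.1,0.3,0,0,0,60],
  [-2.4,0.1,0.2,0,0,0,60],
  [-2.3,0,0.2,0,0,0,60],
  [0,0,0,0,0,0,60],
])

```text
t: 10.55
position: [0.5528, 0.4132, 0.2091]
tool_rot: [-0.207, 0.978, -0.0, -0.001]
ft_force: [-0.4, -0.6, -0.2]
opening: 0.0653
gripper_force: 0.0
```

```bash
python3 - <<'E'
from plan import *
plan([.5520,.4126,.128],204,4,60,dp=2)
E
```

```text
[[0.02, -0.01, 2.03, 0, 0, -0.0, 60], [0.03, -0.0, 2.02, 0, 0, -0.0, 60], [0.02, -0.01, 2.03, 0, 0, -0.0, 60], [0.03, -0.0, 2.03, 0, 0, -0.0, 60]]
end [0.55196094 0.41258729 0.12798112] -156.09037639026798
```

Emit:
step_arm([
  [0.1,0,2.5,0,0,0,60],
  [0,0,2.5,0,0,0,60],
  [0,0,2,0,0,0,60],
  [0,0,1.1,0,0,0,60],
  [0,0,0,0,0,0,60],
])

```text
t: 11.18
position: [0.551, 0.4128, 0.1294]
tool_rot: [-0.207, 0.978, -0.0, -0.001]
ft_force: [-0.2, 0.5, -0.3]
opening: 0.0652
gripper_force: 0.0
```

```bash
python3 - <<'E'
from h import *
s=manip.sense();print(s['position'],s['ft_force'],s['ft_torque'])
b,_=shot('side');a,_=shot('top')
o=[cv2.resize(i[y:y+60,x:x+80,::-1],(400,300),interpolation=cv2.INTER_CUBIC) for i,x,y in((b,145,130),(a,212,105))]
cv2.imwrite('pics/e.png',np.hstack(o))
print([np.round(manip.sense()['ft_torque'],3)])
E
```

```text
[0.55101664 0.4127788  0.12937134] [-0.17186232  0.47492675 -0.34869658] [0.03402736 0.00247409 0.01411488]
[array([ 0.038,  0.038, -0.04 ])]
```

View pics/e.png

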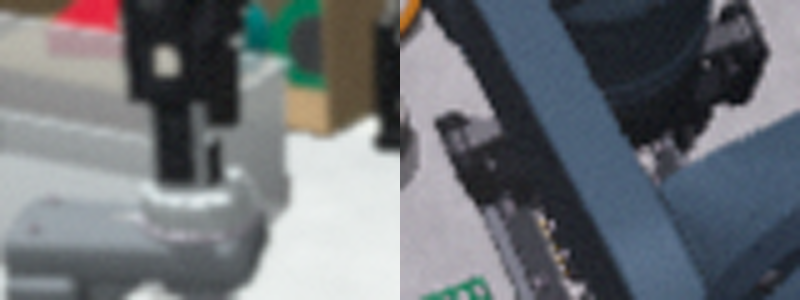

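Side crop: the fingers stand round the knob, with the tips about at the knob's underside and above the ring. Closing, with a 1 mm correction.

Emit:
step_arm([
  [-0.1,0,0,0,0,0,140],
  [0,0,0,0,0,0,180],
  [0,0,0,0,0,0,220],
  [0,0,0,0,0,0,255],
  [0,0,0,0,0,0,255],
])

```text
t: 11.9
position: [0.5528, 0.4138, 0.1312]
tool_rot: [-0.207, 0.978, 0.0, 0.001]
ft_force: [-1.6, 0.4, 6.8]
opening: 0.0195
gripper_force: 58.7
```

```bash
cat > feel.py <<'E'
from h import *
import sys,json
n=int(sys.argv[1]) if len(sys.argv)>1 else 3
T=[];A=[]
for i in range(n):
    s=manip.sense();T.append(s['ft_torque'][2]);A.append(s['tau'][5])
    if i==0: print('q6 %.4f v %.3f'%(s['joint_positions'][5],s['joint_velocities'][5]))
    if i<n-1: manip.get_image('side')
M=R.from_quat(s['tool_rot']).as_matrix();y=np.degrees(np.arctan2(M[1,0],M[0,0]))
print('t %.2f yaw %.2f pos'%(s['t'],y),np.round(s['position'],4),'q6 %.4f'%s['joint_positions'][5],'F',np.round(s['ft_force'],1),'Tz %.3f'%np.mean(T),'tau6',np.round(A,4))
open('log.jsonl','a').write(json.dumps([y,T,A])+'\n')
E
python3 feel.py 4
```

```text
q6 -1.5177 v 0.001
t 12.05 yaw -156.05 pos [0.5528 0.4138 0.1312] q6 -1.5178 F [-1.8 -0.4  5.1] Tz -0.022 tau6 [-0.0151 -0.0152 -0.0152 -0.0152]
```

Emit:
step_arm([
  [0,0,0,0,0,5,255],
  [0,0,0,0,0,6,255],
  [0,0,0,0,0,6,255],
  [0,0,0,0,0,5,255],
  [0,0,0,0,0,3,255],
])

```text
t: 12.68
position: [0.5529, 0.4138, 0.1313]
tool_rot: [0.01, 1.0, 0.0, 0.001]
ft_force: [-1.2, 0.3, 6.7]
opening: 0.0193
gripper_force: 58.9
```

```bash
python3 feel.py 5
```

```text
q6 -1.0795 v 0.404
t 12.88 yaw 178.94 pos [0.5529 0.4138 0.1313] q6 -1.0813 F [-1.7 -0.6  5.5] Tz 0.034 tau6 [-0.2572  0.0025  0.3603  0.0908  0.0025]
```

Emit:
step_arm([
  [0,0,0,0,0,2,255],
  [0,0,0,0,0,2,255],
  [0,0,0,0,0,2,255],
  [0,0,0,0,0,2,255],
  [0,0,0,0,0,2,255],
])

```text
t: 13.5
position: [0.5529, 0.4137, 0.1312]
tool_rot: [0.097, 0.995, 0.0, 0.0]
ft_force: [-1.3, 0.4, 5.9]
opening: 0.0191
gripper_force: 58.9
```

```bash
python3 feel.py 1
```

```text
q6 -0.9060 v 0.278
t 13.50 yaw 168.89 pos [0.5529 0.4137 0.1312] q6 -0.9060 F [-1.3  0.4  5.9] Tz 0.191 tau6 [-0.2242]
```

Emit:
step_arm([
  [0,0,0,0,0,2,255],
  [0,0,0,0,0,2,255],
  [0,0,0,0,0,2,255],
  [0,0,0,0,0,2,255],
  [0,0,0,0,0,2,255],
])

```text
t: 14.12
position: [0.5529, 0.4137, 0.1313]
tool_rot: [0.183, 0.983, 0.0, 0.001]
ft_force: [-2.5, -1.2, 5.4]
opening: 0.0194
gripper_force: 58.9
```

```bash
python3 feel.py 1
```

```text
q6 -0.7314 v 0.277
t 14.12 yaw 158.90 pos [0.5529 0.4137 0.1313] q6 -0.7314 F [-2.5 -1.2  5.4] Tz 0.153 tau6 [-0.2242]
```

Emit:
step_arm([
  [0,0,0,0,0,2,255],
  [0,0,0,0,0,2,255],
  [0,0,0,0,0,2,255],
  [0,0,0,0,0,2,255],
  [0,0,0,0,0,2,255],
])

```text
t: 14.75
position: [0.5528, 0.4137, 0.1312]
tool_rot: [0.268, 0.963, 0.0, 0.0]
ft_force: [-2.2, -0.2, 5.7]
opening: 0.0192
gripper_force: 58.9
```

```bash
python3 feel.py 1
```

```text
q6 -0.5569 v 0.277
t 14.75 yaw 148.89 pos [0.5528 0.4137 0.1312] q6 -0.5569 F [-2.2 -0.2  5.7] Tz 0.151 tau6 [-0.2242]
```

Emit:
step_arm([
  [0,0,0,0,0,2,255],
  [0,0,0,0,0,2,255],
  [0,0,0,0,0,2,255],
  [0,0,0,0,0,2,255],
  [0,0,0,0,0,2,255],
])

```text
t: 15.38
position: [0.5528, 0.4137, 0.1313]
tool_rot: [0.351, 0.936, 0.0, 0.0]
ft_force: [-1.9, -0.9, 6.7]
opening: 0.019
gripper_force: 58.9
```

```bash
python3 feel.py 1
```

```text
q6 -0.3823 v 0.276
t 15.38 yaw 138.89 pos [0.5528 0.4137 0.1313] q6 -0.3823 F [-1.9 -0.9  6.7] Tz 0.147 tau6 [-0.2241]
```

Emit:
step_arm([
  [0,0,0,0,0,2,255],
  [0,0,0,0,0,2,255],
  [0,0,0,0,0,2,255],
  [0,0,0,0,0,2,255],
  [0,0,0,0,0,2,255],
])

```text
t: 16.0
position: [0.5528, 0.4136, 0.1312]
tool_rot: [0.431, 0.902, 0.0, 0.0]
ft_force: [-2.3, -0.4, 6.0]
opening: 0.0193
gripper_force: 58.9
```

```bash
python3 feel.py 1
```

```text
q6 -0.2078 v 0.277
t 16.00 yaw 128.90 pos [0.5528 0.4136 0.1312] q6 -0.2078 F [-2.3 -0.4  6. ] Tz 0.169 tau6 [-0.2241]
```

Emit:
step_arm([
  [0,0,0,0,0,2,255],
  [0,0,0,0,0,2,255],
  [0,0,0,0,0,2,255],
  [0,0,0,0,0,2,255],
  [0,0,0,0,0,2,255],
])

```text
t: 16.62
position: [0.5528, 0.4136, 0.1312]
tool_rot: [0.508, 0.861, 0.0, 0.0]
ft_force: [-1.4, -0.4, 5.0]
opening: 0.0193
gripper_force: 59.0
```

```bash
python3 feel.py 1
```

```text
q6 -0.0333 v 0.279
t 16.62 yaw 118.89 pos [0.5528 0.4136 0.1312] q6 -0.0333 F [-1.4 -0.4  5. ] Tz 0.177 tau6 [-0.2241]
```

Emit:
step_arm([
  [0,0,0,0,0,2,255],
  [0,0,0,0,0,2,255],
  [0,0,0,0,0,2,255],
  [0,0,0,0,0,2,255],
  [0,0,0,0,0,2,255],
])

```text
t: 17.25
position: [0.5528, 0.4136, 0.1312]
tool_rot: [0.581, 0.814, 0.0, 0.0]
ft_force: [-0.8, -1.0, 5.8]
opening: 0.019
gripper_force: 59.0
```

```bash
python3 feel.py 1
```

```text
q6 0.1412 v 0.279
t 17.25 yaw 108.90 pos [0.5528 0.4136 0.1312] q6 0.1412 F [-0.8 -1.   5.8] Tz 0.165 tau6 [-0.2055]
```

Emit:
step_arm([
  [0,0,0,0,0,2,255],
  [0,0,0,0,0,2,255],
  [0,0,0,0,0,2,255],
  [0,0,0,0,0,2,255],
  [0,0,0,0,0,2,255],
])

```text
t: 17.88
position: [0.5528, 0.4136, 0.1313]
tool_rot: [0.65, 0.76, 0.0, 0.0]
ft_force: [-2.5, -0.6, 5.2]
opening: 0.0192
gripper_force: 59.0
```

```bash
python3 feel.py 1
```

```text
q6 0.3157 v 0.277
t 17.88 yaw 98.90 pos [0.5528 0.4136 0.1313] q6 0.3157 F [-2.5 -0.6  5.2] Tz 0.230 tau6 [-0.1855]
```

Emit:
step_arm([
  [0,0,0,0,0,2,255],
  [0,0,0,0,0,2,255],
  [0,0,0,0,0,2,255],
  [0,0,0,0,0,2,255],
  [0,0,0,0,0,2,255],
])

```text
t: 18.5
position: [0.5527, 0.4136, 0.1313]
tool_rot: [0.714, 0.7, 0.0, 0.0]
ft_force: [-1.7, 0.3, 6.6]
opening: 0.0193
gripper_force: 59.0
```

```bash
python3 feel.py 1
```

```text
q6 0.4902 v 0.276
t 18.50 yaw 88.90 pos [0.5527 0.4136 0.1313] q6 0.4902 F [-1.7  0.3  6.6] Tz 0.238 tau6 [-0.1653]
```

Emit:
step_arm([
  [0,0,0,0,0,2,255],
  [0,0,0,0,0,2,255],
  [0,0,0,0,0,2,255],
  [0,0,0,0,0,2,255],
  [0,0,0,0,0,0,255],
])

```text
t: 19.12
position: [0.5527, 0.4136, 0.1312]
tool_rot: [0.761, 0.649, 0.0, 0.0]
ft_force: [-1.8, -0.5, 6.1]
opening: 0.0193
gripper_force: 59.0
```

```bash
python3 feel.py 3
```

```text
q6 0.6292 v -0.011
t 19.23 yaw 80.95 pos [0.5527 0.4137 0.1312] q6 0.6289 F [-2.  -0.2  5.9] Tz 0.079 tau6 [0.2216 0.115  0.0872]
```

Emit:
step_arm([
  [0,0,0,0,0,0,220],
  [0,0,0,0,0,0,150],
  [0,0,0,0,0,0,80],
  [0,0,0,0,0,0,60],
  [0,0,0,0,0,0,60],
])

```text
t: 19.85
position: [0.5525, 0.4134, 0.1301]
tool_rot: [0.761, 0.649, -0.0, -0.0]
ft_force: [-0.1, -0.7, -0.2]
opening: 0.0654
gripper_force: 0.0
```

Emit:
step_arm([
  [0,0,-2,0,0,0,60],
  [0,0,-4,0,0,0,60],
  [0,0,-4,0,0,0,60],
  [0,0,-4,0,0,0,60],
  [0,0,-2,0,0,0,60],
])

```text
t: 20.48
position: [0.5535, 0.414, 0.295]
tool_rot: [0.761, 0.649, 0.003, 0.001]
ft_force: [0.1, -0.0, 0.1]
opening: 0.0655
gripper_force: 0.0
```

```bash
python3 - <<'E'
from plan import *
s=manip.sense();print(s['position'],s['joint_positions'],s['ft_force'])
plan([.40,.15,.30],81,5,60)
E
```

```text
[0.55353394 0.41403763 0.29503192] [4.70956569e-01 3.94008948e-01 1.21305129e+00 1.06299470e-05
 1.52871740e+00 6.29014908e-01] [ 0.12302758 -0.01730416  0.12052271]
[[-5.7, -2.2, -0.1, 0, 0, -0.0, 60], [-5.7, -2.2, -0.1, 0, 0, -0.0, 60], [-5.7, -2.2, -0.1, 0, 0, -0.0, 60], [-5.7, -2.2, -0.1, 0, 0, -0.0, 60], [-5.7, -2.2, -0.1, 0, 0, -0.0, 60]]
end [0.40004784 0.14990316 0.30003192] 80.94436179709444
```

Released cleanly. Now I'll back off and take one last look at the ring and the scene before handing in.

Emit:
step_arm([
  [-5,-2,-0.5,0,0,0,60],
  [-5,-2,-0.5,0,0,0,60],
  [-5,-2,0,0,0,0,60],
  [-4,-1.5,0,0,0,0,60],
  [-2,-1,0,0,0,0,60],
])

```text
t: 21.1
position: [0.4343, 0.2179, 0.3003]
tool_rot: [0.761, 0.649, -0.0, 0.0]
ft_force: [-0.6, 0.1, 0.4]
opening: 0.0658
gripper_force: 0.0
```

```bash
python3 - <<'E'
from h import *
a,_=shot('top','top2.png');b,_=shot('side','side2.png')
z=np.load('top0.npz')['im']
c=lambda i,x,y,w,h:cv2.resize(i[y:y+h,x:x+w,::-1],(400,300),interpolation=cv2.INTER_CUBIC)
cv2.imwrite('pics/f.png',np.vstack([np.hstack([c(z,232,121,40,30),c(a,232,121,40,30)]),np.hstack([c(b,130,140,120,90),c(a,150,110,140,105)])]))
E
```

```text
(no output)
```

View pics/f.png

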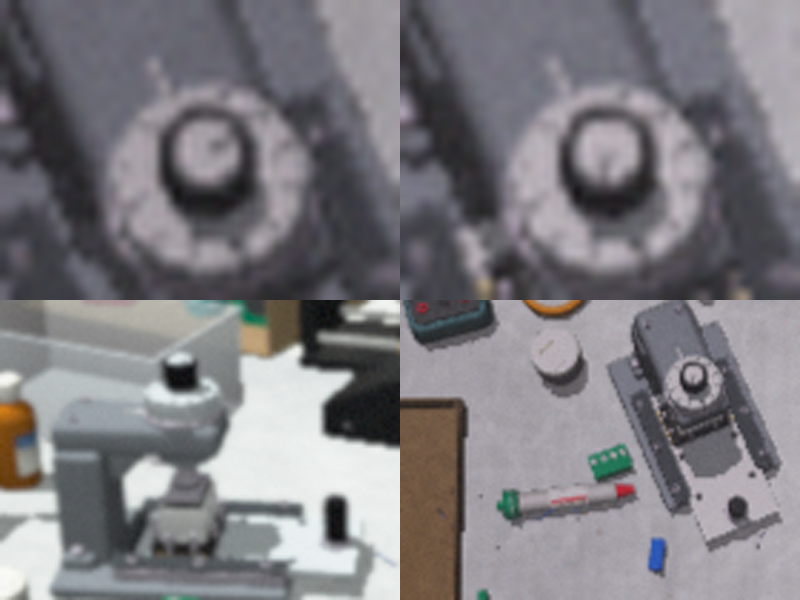

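The last picture shows the ring's marks unchanged. The knob mark has gone from upper right to pointing down, about 120° clockwise. The foot is on the heatsink, the tray is home and the bystanders in view have not moved.

```bash
python3 -c "
from plant import manip
print(manip.close_job())"
```

```text
the job is handed in; nothing more can be done
None
```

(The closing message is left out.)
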